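# Fetch the sample jar from behind the reagent bottles

### The job

I need the low sample jar weighed, but the three capped bottles stand in its way: first take all three bottles out of the grey caddy and stand them in the empty steel side tray, leaving the jar where it is. Then, with the bottles still in the tray, set the jar gently upright in the middle of the balance pan and let go. Finally put each bottle back upright in the caddy at the very spot it came from, and do not tip any over or disturb the other things on the bench.

Things in the scene. Friction and masses are not known exactly. Their poses are not given: they have to be found in the camera images.
- round_bottle_mid (a point): Round white plastic bottle, loose, upright, the tallest of the three: 140 mm high, cylindrical body 66 mm across with a sloping shoulder from 90 mm up. The blue cap is a cylinder 34 mm across and 26 mm high at the very top (a 37 mm wide collar, 3 mm high, lies just under it) and can be gripped from above. The point is on the bottle's axis, half-way up, 70 mm above its foot and 57 mm below the middle of the cap; z is up the axis.
- square_bottle_mid (a point): Square white plastic bottle, loose, upright: 125 mm high, body 58 by 58 mm with rounded edges, 80 mm up to the shoulder. The blue cap is a cylinder 34 mm across and 26 mm high at the very top (a 37 mm wide collar, 3 mm high, lies just under it) and can be gripped from above. The point is on the bottle's axis, half-way up, 62.5 mm above its foot and 49.5 mm below the middle of the cap; z is up the axis.
- conical_bottle_mid (a point): Conical white plastic bottle, loose, upright: 120 mm high, 66 mm across at the foot, tapering to a 28 mm neck 80 mm up. The blue cap is a cylinder 34 mm across and 26 mm high at the very top (a 37 mm wide collar, 3 mm high, lies just under it) and can be gripped from above. The point is on the bottle's axis, half-way up, 60 mm above its foot and 47 mm below the middle of the cap; z is up the axis.
- jar_mid (a point): The sample jar: a low round white plastic jar, loose, upright, 50 mm across and 48 mm high, with straight sides; no blue cap. It stands in the caddy at the back (far from the robot), with the three bottles close around its front and sides. The point is at its centre, half-way up (24 mm above its foot).
- caddy: Low grey open tray, fixed, 190 mm (x) by 230 mm (y), walls 5 mm thick and 20 mm high, flat floor 5 mm thick. It holds at the start the three bottles and the jar, on its floor; neighbouring bottles are about 80 mm apart, axis to axis, and each is about 80 mm from the jar. Origin under its centre on the bench, x away from the robot, z up; it may be turned a little.
- side_tray: Low empty square steel tray, fixed, 190 by 190 mm, walls 5 mm thick and 14 mm high, flat floor 5 mm thick; to the left or right of the caddy. Room for the three bottles. Origin under its centre on the bench, x and y along its sides, z up.
- balance_pan (a point): Centre of the top of the round steel pan, 110 mm across, of the white laboratory balance (fixed, 230 by 170 mm, 46 mm high, black display on the side towards the robot; pan top 60 mm above the bench); on the side of the caddy where the tray is not. z up. The pan does not move.
- tip_box: Bystander: grey box of yellow pipette tips, loose, 85 by 120 by 49 mm high, on the bench beyond the caddy; origin at the centre of its underside.
- beaker: Bystander: empty glass beaker, loose, 72 mm across, 85 mm high, on the bench beyond the caddy; origin at the centre of its underside.
- kit_box: Bystander: orange and white carton, loose, 140 by 100 by 61 mm high, on the bench at far left; origin at the centre of its underside.

How it is judged:
By the outcome, as a careful person would: the job done as asked, in the order asked, and still so for the second after the job is handed in, with the robot touching nothing.
It also fails if it takes over 144 s, if anything falls off the work surface, if the arm or the gripper's body presses on something with over 40 N, if the wrist force passes 120 N, or if a joint passes its speed limit or range.

### The arm

A 7-joint arm with a two-finger parallel gripper is mounted at the origin on the work surface. World frame = base frame: x ahead of the robot, y to its left, z up, the work surface at z = 0. Lengths are in m, angles in rad, forces in N, time in s.
With the tool pointing down it reaches from about 0.425 to 0.925 m from the base axis. Payload 6.8 kg.
Tool frame: the origin (TCP) lies midway between the tips of the shut fingers; the grasp point (between the pads) lies 19 mm behind it (grip_point_offset is the z of the grasp point in the tool frame, in m); z points along the fingers, y is the line along which they close (so a half turn about z gives the same grasp; the last joint's range is limited). The gripper opens to 85 mm and grips with 20 to 120 N. Pads are 22 mm wide; open, the fingers measure 114 mm over their backs; the gripper's body (76 mm by 85 mm) begins 54 mm behind the grasp point. The pads swing forward as they close: fully open they stand 13 mm farther back than shut.
Start: joints at [-1.445, 0.477, 0.022, 1.555, -0.011, 1.109, -0.083], TCP at [0.156, 0.657, 0.231] pointing down, gripper open.
Joint ranges: [-2.96, 2.96], [-0.34, 2.1], [-1.41, 1.46], [0.24, 2.44], [-1.37, 4.51], [0.17, 1.92], [-2.96, 2.96]. Speed limits (rad/s): [2.39, 2.39, 3.14, 3.14, 3.14, 3.14, 3.14].

### API

Orientations are given as a rotation vector (axis times angle).
In Python, from bench import get_obs, grab_frame, calibration, hand_in, grip_point_offset gives the robot as it stands.
- The arm moves only by the shell command python3 -m pendant 'ROWS' [OPENING] [FORCE]. ROWS is a JSON object of lists of equal length, an entry for each row: "translation": the shift along the world's x, y, z in units of 25 mm (1.0 is 25 mm), a list of three; "delta_rot": the turn, a rotation vector about the world's x, y, z in units of 5 degrees (1.0 is 5 degrees), a list of three. In form: {"translation": [[dx, dy, dz], ...], "delta_rot": [[rx, ry, rz], ...]}. A call has 1 to 12 rows; each row is the pose to reach, as a shift and turn from the pose commanded when the call began; what a row does not reach only later rows make up. A row lasts 1/8 s, in which the tool goes at most 62.5 mm and 10.7 degrees, less where a joint would pass 70% of its speed; a pose out of reach is approached as far as the arm can. A call with a gripper value outside its range is refused whole. OPENING is the opening, from 0 (shut) to 1 (fully open), set as the call begins (- or left out, the last holds). The fingers move at their own pace and stop on an object; FORCE is the grip in N (left out, the last holds). Time passes only in rows, so rows that repeat a pose let the fingers close. It gives the time, the measured TCP pose, the force, the opening and the grip force at its end, in the units of the state.
- get_obs(): the state, without advancing time (a new reading comes with each control period).
- grab_frame(name): name is "scene" or "side" or "wrist"; returns (picture, depth): 400x640x3 uint8, red, green, blue; 400x640 float32, m along the optical axis (not along the pixel's ray), 0 where there is no reading.
- calibration(name): a dict with "K" (3x3 intrinsics, pixels), "k1" (the pictures are not rectified: a ray, as slopes to the right and down, at radius r is drawn at 1 + k1 r^2 times it, then the intrinsics apply), "rvec" (rotation vector, rad) and "tvec" (3), from world to camera coordinates, as OpenCV has them. Camera axes: x right, y down, z forward; pixel columns grow to the right and rows downward; lengths in m; the calibration is good to about 2 mm. A picture is of the moment at which its call begins: read the wrist's pose just before it. calibration takes no time and is no camera call; for the wrist camera it gives the pose at the moment of the call.
- hand_in(): hands the job in; it is judged then, once.
The state is a dict: "clock": time; "joints": joint angles; "qvel": joint speeds; "tau": joint torques, N m; "tcp_pos": TCP position; "orientation": TCP orientation; "contact_force": force on the tool from outside, world axes, zero at the start; "moment": the same for the moment, N m; "grip_width": finger opening in m; "gripper_force": force on a finger pad.
Only numpy, scipy, OpenCV 4.12 (cv2) and the standard library are available. Lean on these libraries where they do the work, as an engineer would, in place of code of your own. Each camera call takes 0.05 s, during which the arm holds its last target. There are 200 camera calls.

## Working session

There is one attempt and no reset: what is moved stays moved. The work goes in short steps, Python scripts to look and compute and a shell command to move; the robot and the scene stay as the last step left them, time stands still between calls to the robot, and variables do not carry over. Pictures are saved under pics/ and viewed, at most 14 in all, crops included, and the job is handed in when it is done.

```bash
mkdir -p pics
cat > h.py <<'E'
import numpy as np, cv2
from bench import get_obs, grab_frame, calibration, hand_in, grip_point_offset
def cloud(name):
    c=calibration(name); pic,d=grab_frame(name)
    K=np.array(c["K"],float);k1=c["k1"]
    v,u=np.mgrid[0:400,0:640]
    xd=(u-K[0,2])/K[0,0]; yd=(v-K[1,2])/K[1,1]
    x,y=xd.copy(),yd.copy()
    for _ in range(15):
        s=1+k1*(x*x+y*y); x,y=xd/s,yd/s
    R=cv2.Rodrigues(np.array(c["rvec"],float))[0]; t=np.array(c["tvec"],float).ravel()
    P=(np.dstack([x*d,y*d,d])-t)@R
    P[d<=0]=np.nan
    return pic,P
def save(name,pic): cv2.imwrite("pics/"+name+".png",cv2.cvtColor(pic,cv2.COLOR_RGB2BGR))
E
python3 - <<'E'
from h import *
o=get_obs(); print(o["clock"],o["tcp_pos"],o["orientation"],grip_point_offset)
out=[]
for n in("scene","side"):
    pic,P=cloud(n); save(n+"0",pic); np.savez("pics/"+n+"0.npz",pic=pic,P=P)
    hsv=cv2.cvtColor(pic,cv2.COLOR_RGB2HSV)
    m=((hsv[...,0]>95)&(hsv[...,0]<130)&(hsv[...,1]>120)&(hsv[...,2]>60)).astype(np.uint8)
    k,l,s,c=cv2.connectedComponentsWithStats(m)
    for i in range(1,k):
        if s[i,4]>60:
            p=P[l==i]; p=p[~np.isnan(p[:,0])]
            z=np.percentile(p[:,2],97); top=p[p[:,2]>z-.005]
            print(n,c[i].round(),s[i,4],z.round(4),top[:,:2].min(0).round(3),top[:,:2].max(0).round(3),cv2.minEnclosingCircle(top[:,:2].astype(np.float32)))
E
```

```text
0.0 [0.15624925 0.65603163 0.23030827] [-3.66459061e-01 -3.12003705e+00  2.95677710e-03] -0.0187
scene [125.  39.] 831 0.0425 [ 0.339 -1.085] [ 0.573 -0.986] ((0.4546043574810028, -1.0376381874084473), 0.12246386706829071)
scene [284. 143.] 73 0.1489 [ 0.52  -0.058] [ 0.548 -0.029] ((0.5329340696334839, -0.04398542642593384), 0.015599610283970833)
scene [308. 152.] 70 0.135 [0.49  0.015] [0.518 0.044] ((0.5029195547103882, 0.02963344193994999), 0.015587174333631992)
scene [314. 173.] 93 0.1292 [0.537 0.081] [0.57 0.11] ((0.5532224178314209, 0.09346465021371841), 0.016615966334939003)
side [129.  22.] 112 0.3286 [-0.039  1.034] [-0.012  1.159] ((-0.03544919192790985, 1.096599817276001), 0.062337033450603485)
side [310. 205.] 76 0.1261 [0.534 0.071] [0.563 0.102] ((0.549349844455719, 0.08668424189090729), 0.016346300020813942)
side [296. 223.] 88 0.1317 [0.483 0.01 ] [0.514 0.039] ((0.4986352324485779, 0.02338707447052002), 0.016299959272146225)
side [312. 239.] 95 0.1467 [ 0.515 -0.065] [ 0.543 -0.035] ((0.5291079878807068, -0.05144490674138069), 0.01658691093325615)
```

View pics/scene0.png

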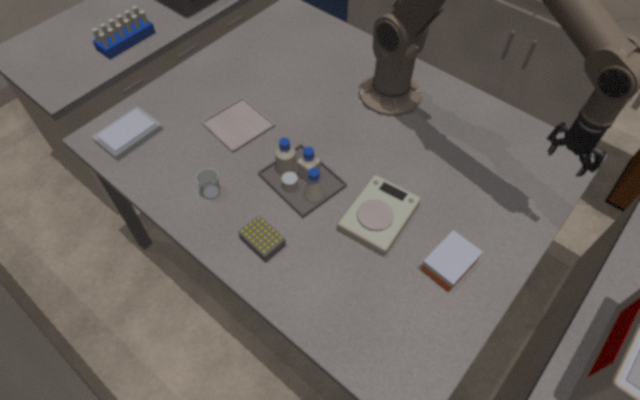

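View pics/side0.png

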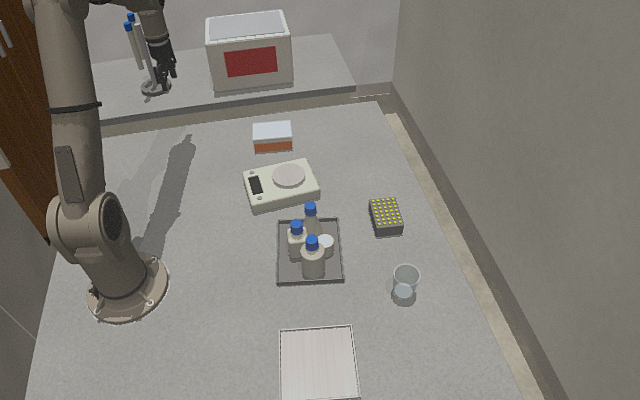

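The scene picture shows the round bottle's cap at (284,143), the square at (308,152), the conical at (314,173), and the jar at (289,180). The tray is at (240,125), to the robot's right, and the pan at (375,214), to its left. The side view agrees: jar (325,242), tray (318,362), pan (289,175).

Run:
```python
from h import *
for n,j,pan,tr in(("scene",(289,177),(375,214),(240,125)),("side",(327,240),(289,175),(318,362))):
    f=np.load(f"pics/{n}0.npz");P=f["P"]
    v,u=np.mgrid[0:400,0:640]
    def near(c,r): 
        m=(np.hypot(u-c[0],v-c[1])<r)&~np.isnan(P[...,0]); return P[m]
    p=near(j,14); p=p[(p[:,2]>.047)&(p[:,2]<.064)&(p[:,0]>.54)]
    print(n,"jar",len(p),np.median(p,0).round(4),cv2.minEnclosingCircle(p[:,:2].astype(np.float32)) if len(p) else 0)
    p=near(pan,30); p=p[(p[:,2]>.056)&(p[:,2]<.068)]
    print("pan",len(p),np.median(p,0).round(4),cv2.minEnclosingCircle(p[:,:2].astype(np.float32)))
    p=near(tr,60); p=p[(p[:,2]>.009)&(p[:,2]<.022)&(p[:,1]<-.12)]
    print("tray rim",len(p),p.min(0).round(3),p.max(0).round(3),cv2.minAreaRect(p[:,:2].astype(np.float32)))
    p=near(((310,250) if n=="side" else (302,180)),60); p=p[(p[:,2]>.016)&(p[:,2]<.027)&(p[:,1]<.2)&(p[:,1]>-.15)&(p[:,0]<.7)]
    print("caddy rim",len(p),cv2.minAreaRect(p[:,:2].astype(np.float32)))
    for nm,c in (("table",(200,250) if n=="scene" else (200,330)),): print(nm,np.median(near(c,10),0).round(4))
```

```text
scene jar 200 [0.576  0.0106 0.0542] ((0.5748734474182129, -0.0008843671530485153), 0.03948698565363884)
pan 862 [0.5153 0.3046 0.0608] ((0.5144827365875244, 0.3040352463722229), 0.057307519018650055)
tray rim 664 [ 0.235 -0.557  0.009] [ 0.682 -0.128  0.021] ((0.45578399300575256, -0.3440712094306946), (0.43622955679893494, 0.4213986396789551), 81.93582153320312)
caddy rim 456 ((0.5317730903625488, 0.022373348474502563), (0.23391921818256378, 0.19371455907821655), 81.7926254272461)
table [ 9.251e-01 -3.430e-02  6.000e-04]
side jar 169 [0.5772 0.0087 0.0515] ((0.5734678506851196, 0.009074284695088863), 0.026165124028921127)
pan 535 [0.5105 0.2978 0.0586] ((0.5100619196891785, 0.3010438084602356), 0.05673975870013237)
tray rim 600 [ 0.385 -0.429  0.009] [ 0.592 -0.219  0.018] ((0.4885503053665161, -0.32372429966926575), (0.19023582339286804, 0.1912725269794464), 82.792236328125)
caddy rim 460 ((0.527894139289856, 0.018779441714286804), (0.23354800045490265, 0.19000254571437836), 81.8171615600586)
table [ 0.2052 -0.1752 -0.0011]
```

```bash
python3 -m pendant '{"translation": [[1,-1.5,1],[2.2,-3.6,2],[3.4,-5.7,3],[4.6,-7.8,4],[5.8,-9.9,4],[7,-12,4],[8.2,-14,4],[9.4,-16,4],[10.6,-18,4],[11.8,-20,4],[13,-22,4],[14,-23.7,4]], "delta_rot": [[0,0,-1],[0,0,-2.3],[0,0,-3.6],[0,0,-5],[0,0,-6.3],[0,0,-7.6],[0,0,-9],[0,0,-10.3],[0,0,-11.6],[0,0,-13],[0,0,-14.3],[0,0,-15.3]]}' 0.7 40
python3 -m pendant '{"translation": [[0.3,-0.6,0],[0.7,-1.2,0],[1,-1.7,0],[1,-1.7,0],[1,-1.7,0],[1,-1.7,0]], "delta_rot": [[0,0,0],[0,0,0],[0,0,0],[0,0,0],[0,0,0],[0,0,0]]}'
cat > w.py <<'E'
from h import *
import sys
o=get_obs(); pic,P=cloud("wrist"); save(sys.argv[1],pic); np.savez("pics/w.npz",pic=pic,P=P)
ty=cv2.Rodrigues(np.array(o["orientation"]))[0]
print("tcp",np.round(o["tcp_pos"],4),"toolz",ty[:,2].round(4),"tooly",ty[:,1].round(3))
hsv=cv2.cvtColor(pic,cv2.COLOR_RGB2HSV)
m=((hsv[...,0]>95)&(hsv[...,0]<130)&(hsv[...,1]>120)&(hsv[...,2]>60)).astype(np.uint8)
k,l,s,c=cv2.connectedComponentsWithStats(m)
for i in range(1,k):
    if s[i,4]>100:
        p=P[l==i]; p=p[~np.isnan(p[:,0])]
        if len(p)<50: continue
        z=np.percentile(p[:,2],90); top=p[abs(p[:,2]-np.median(p[p[:,2]>z-.006,2]))<.004]
        print(c[i].round(),s[i,4],"z",z.round(4),"cen",np.median(top,0).round(4),[np.round(x,4) for x in cv2.minEnclosingCircle(top[:,:2].astype(np.float32))])
E
python3 w.py w1
```

```text
clock: 1.6
tcp_pos: [0.5069, 0.0619, 0.3313]
orientation: [2.224, 2.219, 0.0]
contact_force: [0.2, 1.3, 0.5]
grip_width: 0.0597
gripper_force: 0.0
clock: 2.35
tcp_pos: [0.5311, 0.0225, 0.3313]
orientation: [-2.218, -2.225, -0.0]
contact_force: [0.7, -0.6, 0.4]
grip_width: 0.0599
gripper_force: 0.0
tcp [0.5311 0.0225 0.3313] toolz [-2.e-04  4.e-04 -1.e+00] tooly [ 1.     0.003 -0.   ]
[339. 110.] 838 z 0.1255 cen [0.5499 0.09   0.1246] [array([0.5502, 0.0893]), np.float64(0.0166)]
[295. 167.] 830 z 0.1304 cen [0.5005 0.0262 0.1296] [array([0.5006, 0.0257]), np.float64(0.0167)]
[320. 232.] 821 z 0.1454 cen [ 0.5306 -0.0471  0.1445] [array([ 0.5302, -0.0476]), np.float64(0.0164)]
```

View pics/w1.png

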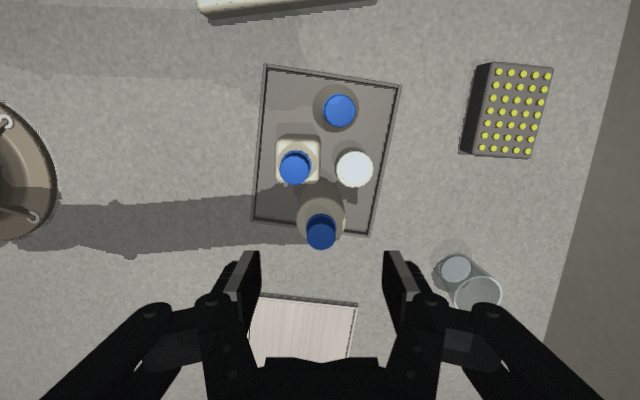

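The wrist picture shows the three cap tops at (339,110), (295,167) and (320,232), and the jar at (354,169). The cap heights of 0.125, 0.130 and 0.145 match the sizes given. I'm descending on the round bottle.

```bash
python3 -m pendant '{"translation": [[0,-1.4,0],[0,-2.8,-0.5],[0,-2.8,-2],[0,-2.8,-3.5],[0,-2.8,-5],[0,-2.8,-6],[0,-2.8,-7],[0,-2.8,-7.8],[0,-2.8,-8.4],[0,-2.8,-8.7],[0,-2.8,-8.7],[0,-2.8,-8.7]], "delta_rot": [[0,0,0],[0,0,0],[0,0,0],[0,0,0],[0,0,0],[0,0,0],[0,0,0],[0,0,0],[0,0,0],[0,0,0],[0,0,0],[0,0,0]]}'
python3 -m pendant '{"translation": [[0,0,0],[0,0,0],[0,0,0],[0,0,0],[0,0,0],[0,0,0],[0,0,0],[0,0,0]], "delta_rot": [[0,0,0],[0,0,0],[0,0,0],[0,0,0],[0,0,0],[0,0,0],[0,0,0],[0,0,0]]}' 0.2 40
python3 - <<'E'
from h import *
f=np.load("pics/w.npz");P=f["P"]
p=P.reshape(-1,3); p=p[~np.isnan(p[:,0])]
j=p[(abs(p[:,2]-.053)<.003)&(np.hypot(p[:,0]-.576,p[:,1]-.01)<.032)]
print("jar",len(j),np.median(j,0),cv2.minEnclosingCircle(j[:,:2].astype(np.float32)))
v,u=np.mgrid[0:400,0:640]
q=P[(u>240)&(u<365)&(v>285)&~np.isnan(P[...,0])]; q=q[(abs(q[:,2]-.0115)<.007)]; print("tray seen",q.min(0),q.max(0))
f=np.load("pics/side0.npz");P=f["P"].reshape(-1,3)
E
```

```text
clock: 3.9
tcp_pos: [0.5319, -0.0484, 0.1144]
orientation: [2.219, 2.223, 0.001]
contact_force: [-0.0, 0.2, 0.3]
grip_width: 0.0598
gripper_force: 0.0
clock: 4.9
tcp_pos: [0.5317, -0.0484, 0.1144]
orientation: [2.219, 2.223, 0.001]
contact_force: [-1.3, -0.3, 6.4]
grip_width: 0.0329
gripper_force: 39.4
jar 1054 [0.57629002 0.01079874 0.05279641] ((0.5764879584312439, 0.009875787422060966), 0.025432277470827103)
tray seen [ 0.3983434  -0.37691181  0.00450007] [ 0.59516822 -0.21759784  0.01519451]
```

```bash
python3 -m pendant '{"translation": [[0,0,0.2],[0,0,0.8],[0,0,1.7],[0,0,2.7],[0,-0.4,3.5],[0,-1.2,4],[0,-2.4,4],[0,-3.8,4],[0,-5.2,4],[0,-6.6,4],[0,-7.8,4],[0,-9,4]], "delta_rot": [[0,0,0],[0,0,0],[0,0,0],[0,0,0],[0,0,0],[0,0,0],[0,0,0],[0,0,0],[0,0,0],[0,0,0],[0,0,0],[0,0,0]]}'
python3 -m pendant '{"translation": [[0,-1,0],[0,-2,0],[0,-2.8,0],[0,-3.3,0],[0,-3.5,-0.4],[0,-3.5,-1.2],[0,-3.5,-2],[0,-3.5,-2.8],[0,-3.5,-3.4],[0,-3.5,-3.8],[0,-3.5,-3.96],[0,-3.5,-3.96]], "delta_rot": [[0,0,0],[0,0,0],[0,0,0],[0,0,0],[0,0,0],[0,0,0],[0,0,0],[0,0,0],[0,0,0],[0,0,0],[0,0,0],[0,0,0]]}'
```

```text
clock: 6.4
tcp_pos: [0.5305, -0.2755, 0.2139]
orientation: [-2.22, -2.222, 0.001]
contact_force: [0.4, 0.9, -2.9]
grip_width: 0.0328
gripper_force: 40.1
clock: 7.9
tcp_pos: [0.5316, -0.3613, 0.1152]
orientation: [2.219, 2.222, 0.0]
contact_force: [0.6, -0.0, -3.1]
grip_width: 0.0333
gripper_force: 40.1
```

```bash
python3 -m pendant '{"translation": [[0,0,-0.03],[0,0,-0.06],[0,0,-0.08],[0,0,-0.08]], "delta_rot": [[0,0,0],[0,0,0],[0,0,0],[0,0,0]]}'
```

```text
clock: 8.4
tcp_pos: [0.5318, -0.3615, 0.1145]
orientation: [2.219, 2.222, 0.001]
contact_force: [-2.5, 1.5, 8.9]
grip_width: 0.0328
gripper_force: 41.1
```

```bash
python3 -m pendant '{"translation": [[0,0,0],[0,0,0],[0,0,0],[0,0,0],[0,0,0.5],[0,0,1.5],[0,0,3],[0,1,4],[-0.2,3,4],[-0.4,5,4],[-0.7,7,4],[-1,9,4]], "delta_rot": [[0,0,0],[0,0,0],[0,0,0],[0,0,0],[0,0,0],[0,0,0],[0,0,0],[0,0,0],[0,0,0],[0,0,0],[0,0,0],[0,0,0]]}' 0.7 40
python3 -m pendant '{"translation": [[0,2,0],[-0.1,4,0],[-0.2,5.6,0],[-0.22,6.43,0],[-0.22,6.43,-0.8],[-0.22,6.43,-1.8],[-0.22,6.43,-2.8],[-0.22,6.43,-3.6],[-0.22,6.43,-4.2],[-0.22,6.43,-4.5],[-0.22,6.43,-4.55],[-0.22,6.43,-4.55]], "delta_rot": [[0,0,0],[0,0,0],[0,0,0],[0,0,0],[0,0,0],[0,0,0],[0,0,0],[0,0,0],[0,0,0],[0,0,0],[0,0,0],[0,0,0]]}'
python3 -m pendant '{"translation": [[0,0,0],[0,0,0],[0,0,0],[0,0,0],[0,0,0],[0,0,0],[0,0,0]], "delta_rot": [[0,0,0],[0,0,0],[0,0,0],[0,0,0],[0,0,0],[0,0,0],[0,0,0]]}' 0.2 40
```

```text
clock: 9.9
tcp_pos: [0.5063, -0.1345, 0.2137]
orientation: [2.219, 2.223, 0.002]
contact_force: [0.5, 0.0, 1.0]
grip_width: 0.0598
gripper_force: 0.0
clock: 11.4
tcp_pos: [0.5013, 0.0249, 0.0996]
orientation: [2.219, 2.223, 0.001]
contact_force: [0.5, 0.2, -0.1]
grip_width: 0.0595
gripper_force: 0.0
clock: 12.28
tcp_pos: [0.5011, 0.025, 0.0996]
orientation: [2.219, 2.223, 0.001]
contact_force: [-2.2, 0.0, 5.9]
grip_width: 0.033
gripper_force: 39.3
```

```bash
python3 -m pendant '{"translation": [[0,0,0.2],[0,0,0.8],[0,0,1.7],[0,0,2.7],[0,-0.4,3.5],[-0.1,-1.2,4],[-0.3,-2.5,4],[-0.5,-4,4],[-0.8,-5.5,4],[-1.1,-7,4],[-1.4,-8.5,4],[-1.7,-10,4]], "delta_rot": [[0,0,0],[0,0,0],[0,0,0],[0,0,0],[0,0,0],[0,0,0],[0,0,0],[0,0,0],[0,0,0],[0,0,0],[0,0,0],[0,0,0]]}'
python3 -m pendant '{"translation": [[-0.2,-1.4,0],[-0.3,-2.8,0],[-0.4,-4,0],[-0.4,-4.9,0],[-0.4,-5.4,-0.4],[-0.4,-5.4,-1.2],[-0.4,-5.4,-2],[-0.4,-5.4,-2.8],[-0.4,-5.4,-3.4],[-0.4,-5.4,-3.8],[-0.4,-5.4,-3.96],[-0.4,-5.4,-4.03]], "delta_rot": [[0,0,0],[0,0,0],[0,0,0],[0,0,0],[0,0,0],[0,0,0],[0,0,0],[0,0,0],[0,0,0],[0,0,0],[0,0,0],[0,0,0]]}'
python3 -m pendant '{"translation": [[0,0,0],[0,0,0]], "delta_rot": [[0,0,0],[0,0,0]]}'
```

```text
clock: 13.78
tcp_pos: [0.457, -0.2272, 0.1993]
orientation: [-2.22, -2.222, 0.0]
contact_force: [1.1, -0.3, -1.0]
grip_width: 0.033
gripper_force: 40.1
clock: 15.28
tcp_pos: [0.4483, -0.3605, 0.0997]
orientation: [-2.22, -2.223, -0.001]
contact_force: [-5.7, 6.4, 22.0]
grip_width: 0.0329
gripper_force: 42.3
clock: 15.52
tcp_pos: [0.4483, -0.3604, 0.0997]
orientation: [2.22, 2.223, 0.002]
contact_force: [-3.4, 2.4, 8.4]
grip_width: 0.0331
gripper_force: 41.1
```

```bash
python3 -m pendant '{"translation": [[0,0,0],[0,0,0],[0,0,0],[0,0,0],[0,0,0.5],[0,0,1.5],[0,0,3],[0.2,1,4],[0.7,3,4],[1.2,5,4],[1.7,7,4],[2.2,9,4]], "delta_rot": [[0,0,0],[0,0,0],[0,0,0],[0,0,0],[0,0,0],[0,0,0],[0,0,0],[0,0,0],[0,0,0],[0,0,0],[0,0,0],[0,0,0]]}' 0.7 40
python3 -m pendant '{"translation": [[0.5,2,0],[1,4,0],[1.4,6,0],[1.7,7.8,0],[1.88,8.95,0],[1.88,8.95,-1],[1.88,8.95,-2],[1.88,8.95,-3],[1.88,8.95,-3.7],[1.88,8.95,-4.1],[1.88,8.95,-4.17],[1.88,8.95,-4.17]], "delta_rot": [[0,0,0],[0,0,0],[0,0,0],[0,0,0],[0,0,0],[0,0,0],[0,0,0],[0,0,0],[0,0,0],[0,0,0],[0,0,0],[0,0,0]]}'
python3 -m pendant '{"translation": [[0,0,0],[0,0,0],[0,0,0],[0,0,0],[0,0,0],[0,0,0],[0,0,0]], "delta_rot": [[0,0,0],[0,0,0],[0,0,0],[0,0,0],[0,0,0],[0,0,0],[0,0,0]]}' 0.2 40
```

```text
clock: 17.02
tcp_pos: [0.5038, -0.1337, 0.1993]
orientation: [2.219, 2.222, 0.002]
contact_force: [1.4, -0.4, 0.2]
grip_width: 0.0598
gripper_force: 0.0
clock: 18.52
tcp_pos: [0.5508, 0.0886, 0.0946]
orientation: [2.219, 2.223, 0.001]
contact_force: [-0.3, 0.4, 0.7]
grip_width: 0.0599
gripper_force: 0.0
clock: 19.4
tcp_pos: [0.5508, 0.0887, 0.0948]
orientation: [2.219, 2.223, 0.002]
contact_force: [-1.9, -0.5, 5.2]
grip_width: 0.0333
gripper_force: 39.4
```

```bash
python3 -m pendant '{"translation": [[0,0,0.2],[0,0,0.8],[0,0,1.7],[0,0,2.7],[0,-0.4,3.5],[-0.1,-1.2,4],[-0.3,-2.5,4],[-0.5,-4,4],[-0.8,-5.5,4],[-1.1,-7,4],[-1.4,-8.5,4],[-1.7,-10,4]], "delta_rot": [[0,0,0],[0,0,0],[0,0,0],[0,0,0],[0,0,0],[0,0,0],[0,0,0],[0,0,0],[0,0,0],[0,0,0],[0,0,0],[0,0,0]]}'
python3 -m pendant '{"translation": [[-0.3,-1.4,0],[-0.5,-2.8,0],[-0.7,-3.8,0],[-0.7,-4.4,0],[-0.7,-4.74,-0.4],[-0.7,-4.74,-1.2],[-0.7,-4.74,-2],[-0.7,-4.74,-2.8],[-0.7,-4.74,-3.4],[-0.7,-4.74,-3.8],[-0.7,-4.74,-3.96],[-0.7,-4.74,-4.02]], "delta_rot": [[0,0,0],[0,0,0],[0,0,0],[0,0,0],[0,0,0],[0,0,0],[0,0,0],[0,0,0],[0,0,0],[0,0,0],[0,0,0],[0,0,0]]}'
python3 -m pendant '{"translation": [[0,0,0],[0,0,0]], "delta_rot": [[0,0,0],[0,0,0]]}'
```

```text
clock: 20.9
tcp_pos: [0.5066, -0.1635, 0.1943]
orientation: [-2.221, -2.222, 0.0]
contact_force: [0.6, -0.2, -1.3]
grip_width: 0.0328
gripper_force: 39.9
clock: 22.4
tcp_pos: [0.4904, -0.2801, 0.0948]
orientation: [-2.22, -2.223, -0.001]
contact_force: [-5.7, 3.7, 20.1]
grip_width: 0.0331
gripper_force: 42.0
clock: 22.65
tcp_pos: [0.4904, -0.2801, 0.0949]
orientation: [2.22, 2.223, 0.002]
contact_force: [-4.0, 2.5, 8.8]
grip_width: 0.0332
gripper_force: 41.0
```

```bash
python3 -m pendant '{"translation": [[0,0,0],[0,0,0],[0,0,0],[0,0,0],[0,0,0.5],[0,0,1.5],[0,0,3.5],[0,0,5.5],[0.4,0.7,7.5],[0.8,1.4,9],[1.2,2,9.5],[1.2,2,9.5]], "delta_rot": [[0,0,0],[0,0,0],[0,0,0],[0,0,0],[0,0,0],[0,0,0],[0,0,0],[0,0,0],[0,0,0],[0,0,0],[0,0,0],[0,0,0]]}' 0.7 40
python3 -m pendant '{"translation": [[0,0,0],[0,0,0]], "delta_rot": [[0,0,0],[0,0,0]]}'
python3 w.py w2
python3 - <<'E'
from h import *
p=np.load("pics/w.npz")["P"].reshape(-1,3); p=p[~np.isnan(p[:,0])]
j=p[(abs(p[:,2]-.053)<.003)&(np.hypot(p[:,0]-.576,p[:,1]-.01)<.032)]
if len(j): print("jar",len(j),np.median(j,0),cv2.minEnclosingCircle(j[:,:2].astype(np.float32)))
E
```

```text
clock: 24.15
tcp_pos: [0.5215, -0.2289, 0.3324]
orientation: [2.215, 2.225, 0.003]
contact_force: [0.2, -0.4, -0.1]
grip_width: 0.0597
gripper_force: 0.0
clock: 24.4
tcp_pos: [0.5193, -0.2307, 0.3303]
orientation: [-2.221, -2.221, 0.002]
contact_force: [0.3, 1.3, 0.2]
grip_width: 0.0597
gripper_force: 0.0
tcp [ 0.5193 -0.2307  0.3303] toolz [-1.6e-03  1.0e-04 -1.0e+00] tooly [ 1.    -0.    -0.002]
[297. 209.] 704 z 0.1254 cen [ 0.4902 -0.2782  0.1245] [array([ 0.4903, -0.2792]), np.float64(0.0166)]
[269. 268.] 555 z 0.1302 cen [ 0.4521 -0.3572  0.1292] [array([ 0.4475, -0.3587]), np.float64(0.0171)]
[331. 278.] 726 z 0.145 cen [ 0.5303 -0.3597  0.1442] [array([ 0.5311, -0.361 ]), np.float64(0.0172)]
```

View pics/w2.png

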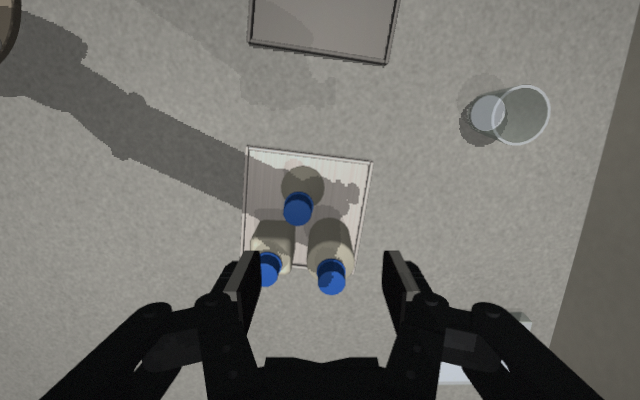

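The picture shows all three bottles upright in the tray, caps at (297,209), (269,268) and (331,278), each within about 1 mm of where I aimed. Next is the jar, with the gripper turned to close along y.

```bash
python3 -m pendant '{"translation": [[0.2,0.8,0],[0.4,1.8,0],[0.6,2.8,-1],[0.9,3.8,-2],[1.2,4.8,-3],[1.5,5.8,-4],[1.8,6.8,-5],[2,7.8,-6],[2.2,8.7,-6],[2.26,9.57,-6],[2.26,9.57,-6],[2.26,9.57,-6]], "delta_rot": [[0,0,1],[0,0,2.7],[0,0,4.4],[0,0,6.1],[0,0,7.8],[0,0,9.5],[0,0,11.2],[0,0,12.9],[0,0,14.6],[0,0,16.3],[0,0,18],[0,0,18]]}' 1 30
python3 -m pendant '{"translation": [[0,0,0],[0,0,0]], "delta_rot": [[0,0,0],[0,0,0]]}'
python3 w.py w3
python3 - <<'E'
from h import *
p=np.load("pics/w.npz")["P"].reshape(-1,3); p=p[~np.isnan(p[:,0])]
j=p[(abs(p[:,2]-.053)<.003)&(np.hypot(p[:,0]-.576,p[:,1]-.01)<.032)]
if len(j): print("jar",len(j),np.median(j,0),cv2.minEnclosingCircle(j[:,:2].astype(np.float32)))
E
```

```text
clock: 25.95
tcp_pos: [0.5766, 0.0088, 0.1806]
orientation: [-0.0, -3.141, 0.0]
contact_force: [-0.1, 0.1, 0.2]
grip_width: 0.0859
gripper_force: 0.0
clock: 26.2
tcp_pos: [0.5768, 0.0088, 0.181]
orientation: [-0.001, -3.141, 0.0]
contact_force: [0.7, 0.5, 0.7]
grip_width: 0.0855
gripper_force: 0.0
tcp [0.5768 0.0088 0.181 ] toolz [-2.e-04 -2.e-04 -1.e+00] tooly [ 0.001  1.    -0.   ]
jar 2395 [0.57545622 0.01021932 0.05277881] ((0.5766175389289856, 0.010607657954096794), 0.02567499503493309)
```

View pics/w3.png

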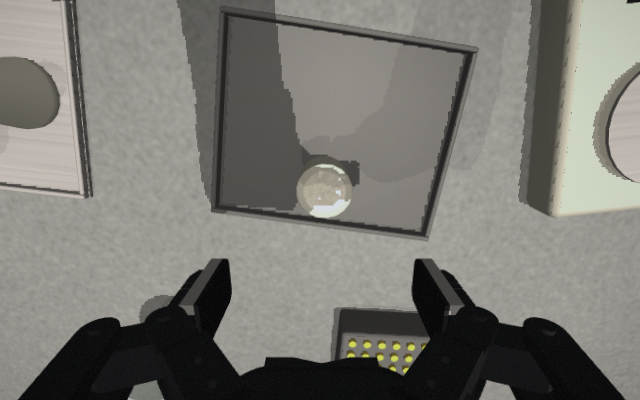

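The jar stands at (325,190), between the fingers in y, with nothing near them. I'm descending.

```bash
python3 -m pendant '{"translation": [[0,0.06,-0.8],[0,0.06,-1.8],[0,0.06,-2.8],[0,0.06,-3.8],[0,0.06,-4.8],[0,0.06,-5.6],[0,0.06,-6.2],[0,0.06,-6.6],[0,0.06,-6.76],[0,0.06,-6.76]], "delta_rot": [[0,0,0],[0,0,0],[0,0,0],[0,0,0],[0,0,0],[0,0,0],[0,0,0],[0,0,0],[0,0,0],[0,0,0]]}'
python3 -m pendant '{"translation": [[0,0,0],[0,0,0],[0,0,0],[0,0,0],[0,0,0],[0,0,0],[0,0,0],[0,0,0]], "delta_rot": [[0,0,0],[0,0,0],[0,0,0],[0,0,0],[0,0,0],[0,0,0],[0,0,0],[0,0,0]]}' 0.4 30
```

```text
clock: 27.5
tcp_pos: [0.5771, 0.0108, 0.0122]
orientation: [-0.003, 3.141, 0.0]
contact_force: [0.2, -0.6, 0.1]
grip_width: 0.0852
gripper_force: 0.0
clock: 28.5
tcp_pos: [0.5772, 0.011, 0.0127]
orientation: [-0.003, 3.141, 0.0]
contact_force: [-1.9, 0.2, 6.8]
grip_width: 0.0492
gripper_force: 30.9
```

```bash
python3 -m pendant '{"translation": [[0,0,0.2],[0,0,0.8],[0,0,1.7],[0,0,2.9],[0,0.4,4.2],[0,1.2,5.3],[0,2.5,6],[0,4,6],[0,5.5,6],[0,7,6],[0,8.3,6],[0,9.3,6]], "delta_rot": [[0,0,0],[0,0,0],[0,0,0],[0,0,0],[0,0,0],[0,0,0],[0,0,0],[0,0,0],[0,0,0],[0,0,0],[0,0,0],[0,0,0]]}'
python3 -m pendant '{"translation": [[0,0.9,0],[0,1.6,0],[0,2.1,0],[0,2.34,0],[0,2.34,0],[0,2.34,0]], "delta_rot": [[0,0,0],[0,0,0],[0,0,0],[0,0,0],[0,0,0],[0,0,0]]}'
python3 w.py w4
python3 - <<'E'
from h import *
p=np.load("pics/w.npz")["P"].reshape(-1,3); p=p[~np.isnan(p[:,0])]
j=p[(abs(p[:,2]-.060)<.004)&(np.hypot(p[:,0]-.5114,p[:,1]-.302)<.065)]
print("pan",len(j),np.median(j,0),cv2.minEnclosingCircle(j[:,:2].astype(np.float32)))
E
```

```text
clock: 30.0
tcp_pos: [0.5766, 0.245, 0.1627]
orientation: [-0.004, 3.141, 0.001]
contact_force: [-0.2, 0.2, -0.7]
grip_width: 0.0491
gripper_force: 31.4
clock: 30.75
tcp_pos: [0.5771, 0.3008, 0.1621]
orientation: [0.001, -3.142, 0.001]
contact_force: [0.2, -0.4, -1.2]
grip_width: 0.0495
gripper_force: 31.4
tcp [0.5771 0.3008 0.1621] toolz [-0.e+00 -6.e-04 -1.e+00] tooly [-0.001  1.    -0.001]
pan 16951 [0.50936428 0.30246303 0.05958453] ((0.5132190585136414, 0.30238983035087585), 0.055339276790618896)
```

View pics/w4.png

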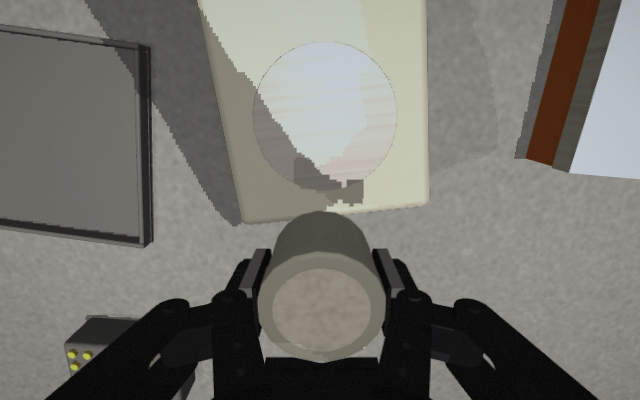

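The picture shows the jar held upright at (320,290) and the pan free at (325,115). The fitted pan centre is (0.513, 0.302) with radius 55 mm, as given.

```bash
python3 -m pendant '{"translation": [[-0.4,0.03,0],[-1.1,0.05,0],[-1.8,0.05,0],[-2.3,0.05,0],[-2.54,0.05,-0.4],[-2.54,0.05,-1.2],[-2.54,0.05,-2],[-2.54,0.05,-2.7],[-2.54,0.05,-3.2],[-2.54,0.05,-3.5],[-2.54,0.05,-3.7],[-2.54,0.05,-3.74]], "delta_rot": [[0,0,0],[0,0,0],[0,0,0],[0,0,0],[0,0,0],[0,0,0],[0,0,0],[0,0,0],[0,0,0],[0,0,0],[0,0,0],[0,0,0]]}'
python3 -m pendant '{"translation": [[0,0,-0.02],[0,0,-0.04],[0,0,-0.04]], "delta_rot": [[0,0,0],[0,0,0],[0,0,0]]}'
```

```text
clock: 32.3
tcp_pos: [0.5135, 0.3032, 0.0686]
orientation: [-0.003, 3.141, 0.0]
contact_force: [0.2, 0.6, -1.4]
grip_width: 0.0494
gripper_force: 31.4
clock: 32.67
tcp_pos: [0.5135, 0.3033, 0.0678]
orientation: [-0.003, 3.141, 0.0]
contact_force: [-0.7, 0.0, -0.6]
grip_width: 0.0495
gripper_force: 31.4
```

```bash
python3 -m pendant '{"translation": [[0,0,-0.02],[0,0,-0.04],[0,0,-0.04]], "delta_rot": [[0,0,0],[0,0,0],[0,0,0]]}'
```

```text
clock: 33.05
tcp_pos: [0.5135, 0.3032, 0.0677]
orientation: [-0.003, 3.142, 0.001]
contact_force: [-3.5, -1.7, 8.5]
grip_width: 0.0494
gripper_force: 32.1
```

```bash
python3 -m pendant '{"translation": [[0,0,0],[0,0,0],[0,0,0],[0,0,0],[0,0,0],[0,0,0.3],[0,0,1],[0,0,2],[0,0,3.5],[0,0,5],[0.5,0,6],[1,0,6]], "delta_rot": [[0,0,0],[0,0,0],[0,0,0],[0,0,0],[0,0,0],[0,0,0],[0,0,0],[0,0,0],[0,0,0],[0,0,0],[0,0,0],[0,0,0]]}' 1 30
python3 -m pendant '{"translation": [[0,0,0],[0,0,0]], "delta_rot": [[0,0,0],[0,0,0]]}'
python3 w.py w5
python3 - <<'E'
from h import *
p=np.load("pics/w.npz")["P"].reshape(-1,3); p=p[~np.isnan(p[:,0])]
j=p[(abs(p[:,2]-.108)<.004)&(np.hypot(p[:,0]-.513,p[:,1]-.302)<.045)]
print("jar",len(j),np.median(j,0),cv2.minEnclosingCircle(j[:,:2].astype(np.float32)))
E
```

```text
clock: 34.55
tcp_pos: [0.5402, 0.3039, 0.2202]
orientation: [-0.003, 3.137, 0.006]
contact_force: [1.4, 0.0, -0.5]
grip_width: 0.0857
gripper_force: 0.0
clock: 34.8
tcp_pos: [0.5374, 0.3027, 0.2152]
orientation: [0.003, -3.139, 0.002]
contact_force: [-0.1, -0.2, -0.3]
grip_width: 0.0852
gripper_force: 0.0
tcp [0.5374 0.3027 0.2152] toolz [-0.0023 -0.0015 -1.    ] tooly [-0.002  1.    -0.001]
jar 2993 [0.51169627 0.30212412 0.10778841] ((0.5128035545349121, 0.30230551958084106), 0.02551356516778469)
```

View pics/w5.png

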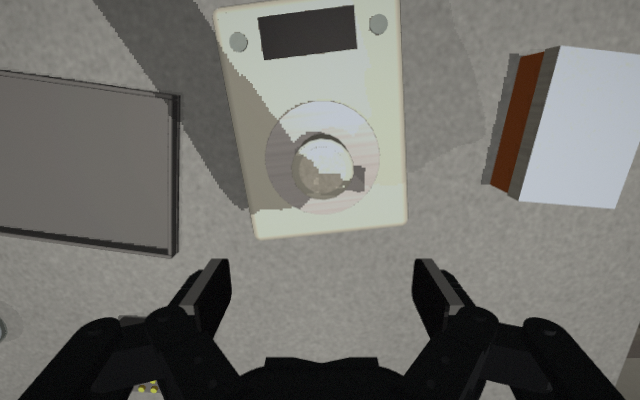

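The picture shows the jar at (323,165), upright in the middle of the pan: centre (0.5128, 0.3023), top at 0.108. Now I'm returning the bottles, starting with the conical one.

```bash
python3 -m pendant '{"translation": [[0,-0.6,0],[-0.1,-1.8,0],[-0.3,-3.6,0],[-0.5,-5.6,0],[-0.7,-7.6,0],[-0.9,-9.6,0],[-1.1,-11.6,0],[-1.3,-13.6,0],[-1.4,-15.6,0],[-1.5,-17.6,0],[-1.7,-19.6,0],[-1.8,-21.2,0]], "delta_rot": [[0,0,-1],[0,0,-2.7],[0,0,-4.4],[0,0,-6.1],[0,0,-7.8],[0,0,-9.5],[0,0,-11.2],[0,0,-12.9],[0,0,-14.6],[0,0,-16.3],[0,0,-18],[0,0,-18]]}' 0.7 40
python3 -m pendant '{"translation": [[0,-1.2,0],[-0.1,-2,0],[-0.1,-2.12,0],[-0.1,-2.12,-0.6],[-0.1,-2.12,-1.6],[-0.1,-2.12,-2.6],[-0.1,-2.12,-3.6],[-0.1,-2.12,-4.4],[-0.1,-2.12,-4.8],[-0.1,-2.12,-4.92],[-0.1,-2.12,-4.92]], "delta_rot": [[0,0,0],[0,0,0],[0,0,0],[0,0,0],[0,0,0],[0,0,0],[0,0,0],[0,0,0],[0,0,0],[0,0,0],[0,0,0]]}'
python3 -m pendant '{"translation": [[0,0,0],[0,0,0],[0,0,0],[0,0,0],[0,0,0],[0,0,0],[0,0,0]], "delta_rot": [[0,0,0],[0,0,0],[0,0,0],[0,0,0],[0,0,0],[0,0,0],[0,0,0]]}' 0.2 40
```

```text
clock: 36.35
tcp_pos: [0.4923, -0.2283, 0.216]
orientation: [-2.222, -2.22, 0.001]
contact_force: [-0.3, 0.2, -0.6]
grip_width: 0.0595
gripper_force: 0.0
clock: 37.72
tcp_pos: [0.4912, -0.28, 0.0939]
orientation: [2.219, 2.223, 0.0]
contact_force: [-0.1, -0.8, -0.1]
grip_width: 0.0599
gripper_force: 0.0
clock: 38.6
tcp_pos: [0.4911, -0.2802, 0.0943]
orientation: [2.219, 2.222, 0.001]
contact_force: [-2.1, 0.3, 6.2]
grip_width: 0.0332
gripper_force: 39.5
```

```bash
python3 -m pendant '{"translation": [[0,0,0.2],[0,0,0.8],[0,0,1.7],[0,0,2.7],[0.1,0.4,3.5],[0.2,1.2,4],[0.4,2.5,4],[0.6,4,4],[0.9,5.5,4],[1.2,7,4],[1.4,8.5,4],[1.7,10,4]], "delta_rot": [[0,0,0],[0,0,0],[0,0,0],[0,0,0],[0,0,0],[0,0,0],[0,0,0],[0,0,0],[0,0,0],[0,0,0],[0,0,0],[0,0,0]]}'
python3 -m pendant '{"translation": [[0.2,1.4,0],[0.5,2.8,0],[0.67,3.8,0],[0.67,4.4,0],[0.67,4.74,-0.4],[0.67,4.74,-1.2],[0.67,4.74,-2],[0.67,4.74,-2.8],[0.67,4.74,-3.4],[0.67,4.74,-3.8],[0.67,4.74,-3.96],[0.67,4.74,-4]], "delta_rot": [[0,0,0],[0,0,0],[0,0,0],[0,0,0],[0,0,0],[0,0,0],[0,0,0],[0,0,0],[0,0,0],[0,0,0],[0,0,0],[0,0,0]]}'
python3 -m pendant '{"translation": [[0,0,0],[0,0,-0.02],[0,0,-0.02]], "delta_rot": [[0,0,0],[0,0,0],[0,0,0]]}'
```

```text
clock: 40.1
tcp_pos: [0.5334, -0.0287, 0.1944]
orientation: [2.22, 2.223, 0.001]
contact_force: [0.3, 0.7, -2.1]
grip_width: 0.0324
gripper_force: 39.9
clock: 41.6
tcp_pos: [0.5501, 0.0884, 0.0943]
orientation: [-2.219, -2.222, -0.0]
contact_force: [-5.7, -0.6, 12.8]
grip_width: 0.0329
gripper_force: 41.2
clock: 41.98
tcp_pos: [0.5501, 0.0884, 0.0943]
orientation: [-2.219, -2.222, -0.001]
contact_force: [-5.6, -0.6, 11.2]
grip_width: 0.0332
gripper_force: 41.2
```

```bash
python3 -m pendant '{"translation": [[0,0,0],[0,0,0],[0,0,0],[0,0,0],[0,0,0.5],[0,0,1.5],[0,0,3],[-0.2,-1,4.2],[-0.7,-3,4.2],[-1.2,-5,4.2],[-1.7,-7,4.2],[-2.2,-9,4.2]], "delta_rot": [[0,0,0],[0,0,0],[0,0,0],[0,0,0],[0,0,0],[0,0,0],[0,0,0],[0,0,0],[0,0,0],[0,0,0],[0,0,0],[0,0,0]]}' 0.7 40
python3 -m pendant '{"translation": [[-0.5,-2,0],[-1,-4,0],[-1.4,-6,0],[-1.7,-7.8,0],[-1.87,-8.95,0],[-1.87,-8.95,-1],[-1.87,-8.95,-2],[-1.87,-8.95,-3],[-1.87,-8.95,-3.6],[-1.87,-8.95,-3.9],[-1.87,-8.95,-3.99],[-1.87,-8.95,-3.99]], "delta_rot": [[0,0,0],[0,0,0],[0,0,0],[0,0,0],[0,0,0],[0,0,0],[0,0,0],[0,0,0],[0,0,0],[0,0,0],[0,0,0],[0,0,0]]}'
python3 -m pendant '{"translation": [[0,0,0],[0,0,0],[0,0,0],[0,0,0],[0,0,0],[0,0,0],[0,0,0]], "delta_rot": [[0,0,0],[0,0,0],[0,0,0],[0,0,0],[0,0,0],[0,0,0],[0,0,0]]}' 0.2 40
```

```text
clock: 43.48
tcp_pos: [0.4948, -0.138, 0.199]
orientation: [2.219, 2.223, 0.002]
contact_force: [1.2, 0.0, -0.4]
grip_width: 0.0598
gripper_force: 0.0
clock: 44.98
tcp_pos: [0.4487, -0.3604, 0.0989]
orientation: [2.219, 2.223, 0.0]
contact_force: [-0.2, -0.4, 0.2]
grip_width: 0.0597
gripper_force: 0.0
clock: 45.85
tcp_pos: [0.4486, -0.3604, 0.0989]
orientation: [2.219, 2.223, 0.001]
contact_force: [-1.5, 1.4, 6.6]
grip_width: 0.033
gripper_force: 39.5
```

```bash
python3 -m pendant '{"translation": [[0,0,0.2],[0,0,0.8],[0,0,1.7],[0,0,2.7],[0,0.4,3.5],[0.1,1.2,4],[0.3,2.5,4],[0.5,4,4],[0.8,5.5,4],[1.1,7,4],[1.4,8.5,4],[1.7,10,4]], "delta_rot": [[0,0,0],[0,0,0],[0,0,0],[0,0,0],[0,0,0],[0,0,0],[0,0,0],[0,0,0],[0,0,0],[0,0,0],[0,0,0],[0,0,0]]}'
python3 -m pendant '{"translation": [[0.2,1.4,0],[0.3,2.8,0],[0.38,4,0],[0.38,4.9,0],[0.38,5.4,-0.4],[0.38,5.4,-1.2],[0.38,5.4,-2],[0.38,5.4,-2.8],[0.38,5.4,-3.4],[0.38,5.4,-3.8],[0.38,5.4,-3.96],[0.38,5.4,-4]], "delta_rot": [[0,0,0],[0,0,0],[0,0,0],[0,0,0],[0,0,0],[0,0,0],[0,0,0],[0,0,0],[0,0,0],[0,0,0],[0,0,0],[0,0,0]]}'
python3 -m pendant '{"translation": [[0,0,0],[0,0,-0.02],[0,0,-0.02]], "delta_rot": [[0,0,0],[0,0,0],[0,0,0]]}'
```

```text
clock: 47.35
tcp_pos: [0.491, -0.109, 0.1991]
orientation: [2.22, 2.223, 0.001]
contact_force: [-0.4, -0.3, -1.6]
grip_width: 0.0327
gripper_force: 40.1
clock: 48.85
tcp_pos: [0.5004, 0.0247, 0.0989]
orientation: [-2.219, -2.223, -0.0]
contact_force: [-5.3, -1.1, 12.7]
grip_width: 0.0331
gripper_force: 41.5
clock: 49.22
tcp_pos: [0.5005, 0.0247, 0.0989]
orientation: [-2.219, -2.222, -0.001]
contact_force: [-5.4, -0.3, 11.5]
grip_width: 0.0329
gripper_force: 41.5
```

```bash
python3 -m pendant '{"translation": [[0,0,0],[0,0,0],[0,0,0],[0,0,0],[0,0,0.5],[0,0,1.5],[0,0,3],[0,-1,4.6],[0.2,-3,4.6],[0.4,-5,4.6],[0.7,-7,4.6],[1,-9,4.6]], "delta_rot": [[0,0,0],[0,0,0],[0,0,0],[0,0,0],[0,0,0],[0,0,0],[0,0,0],[0,0,0],[0,0,0],[0,0,0],[0,0,0],[0,0,0]]}' 0.7 40
python3 -m pendant '{"translation": [[0,-2,0],[0.1,-4,0],[0.2,-5.6,0],[0.22,-6.43,0],[0.22,-6.43,-0.8],[0.22,-6.43,-1.8],[0.22,-6.43,-2.8],[0.22,-6.43,-3.4],[0.22,-6.43,-3.8],[0.22,-6.43,-3.99],[0.22,-6.43,-3.99]], "delta_rot": [[0,0,0],[0,0,0],[0,0,0],[0,0,0],[0,0,0],[0,0,0],[0,0,0],[0,0,0],[0,0,0],[0,0,0],[0,0,0]]}'
python3 -m pendant '{"translation": [[0,0,0],[0,0,0],[0,0,0],[0,0,0],[0,0,0],[0,0,0],[0,0,0]], "delta_rot": [[0,0,0],[0,0,0],[0,0,0],[0,0,0],[0,0,0],[0,0,0],[0,0,0]]}' 0.2 40
```

```text
clock: 50.72
tcp_pos: [0.5256, -0.2016, 0.2137]
orientation: [2.219, 2.223, 0.001]
contact_force: [1.4, 0.3, -0.4]
grip_width: 0.0598
gripper_force: 0.0
clock: 52.1
tcp_pos: [0.531, -0.3609, 0.1133]
orientation: [2.219, 2.223, 0.0]
contact_force: [-0.3, 0.3, 0.7]
grip_width: 0.0598
gripper_force: 0.0
clock: 52.98
tcp_pos: [0.5312, -0.3612, 0.1139]
orientation: [2.219, 2.223, 0.001]
contact_force: [-1.0, 0.6, 5.8]
grip_width: 0.0328
gripper_force: 40.1
```

```bash
python3 -m pendant '{"translation": [[0,0,0.2],[0,0,0.8],[0,0,1.7],[0,0,2.7],[0,0.4,3.5],[0,1.2,4],[0,2.4,4],[0,3.8,4],[0,5.2,4],[0,6.6,4],[0,7.8,4],[0,9,4]], "delta_rot": [[0,0,0],[0,0,0],[0,0,0],[0,0,0],[0,0,0],[0,0,0],[0,0,0],[0,0,0],[0,0,0],[0,0,0],[0,0,0],[0,0,0]]}'
python3 -m pendant '{"translation": [[0,1,0],[-0.02,2,0],[-0.02,2.8,0],[-0.02,3.3,0],[-0.02,3.5,-0.4],[-0.02,3.5,-1.2],[-0.02,3.5,-2],[-0.02,3.5,-2.8],[-0.02,3.5,-3.4],[-0.02,3.5,-3.8],[-0.02,3.5,-3.96],[-0.02,3.5,-4]], "delta_rot": [[0,0,0],[0,0,0],[0,0,0],[0,0,0],[0,0,0],[0,0,0],[0,0,0],[0,0,0],[0,0,0],[0,0,0],[0,0,0],[0,0,0]]}'
python3 -m pendant '{"translation": [[0,0,0],[0,0,-0.02],[0,0,-0.02]], "delta_rot": [[0,0,0],[0,0,0],[0,0,0]]}'
```

```text
clock: 54.48
tcp_pos: [0.5305, -0.134, 0.2135]
orientation: [-2.218, -2.224, -0.001]
contact_force: [-1.1, 0.4, -2.7]
grip_width: 0.0327
gripper_force: 40.1
clock: 55.98
tcp_pos: [0.5305, -0.0487, 0.1138]
orientation: [-2.22, -2.223, -0.001]
contact_force: [-4.9, 0.6, 10.7]
grip_width: 0.0331
gripper_force: 41.4
clock: 56.35
tcp_pos: [0.5305, -0.0487, 0.1139]
orientation: [-2.22, -2.223, -0.002]
contact_force: [-4.7, 0.7, 11.0]
grip_width: 0.033
gripper_force: 41.4
```

Release, rise to the first viewing pose, and check.

```bash
python3 -m pendant '{"translation": [[0,0,0],[0,0,0],[0,0,0],[0,0,0],[0,0,0.5],[0,0,1.5],[0,0,3.5],[0,0,5.5],[0,0.8,7.5],[0,1.8,8.7],[0,2.8,8.7],[0,2.8,8.7]], "delta_rot": [[0,0,0],[0,0,0],[0,0,0],[0,0,0],[0,0,0],[0,0,0],[0,0,0],[0,0,0],[0,0,0],[0,0,0],[0,0,0],[0,0,0]]}' 0.7 40
python3 -m pendant '{"translation": [[0,0,0],[0,0,0]], "delta_rot": [[0,0,0],[0,0,0]]}'
python3 w.py w6
python3 - <<'E'
from h import *
save("scene9",grab_frame("scene")[0])
E
```

```text
clock: 57.85
tcp_pos: [0.5304, 0.0236, 0.3307]
orientation: [-2.215, -2.227, -0.002]
contact_force: [-0.3, 0.2, -0.4]
grip_width: 0.0599
gripper_force: 0.0
clock: 58.1
tcp_pos: [0.5301, 0.0202, 0.3299]
orientation: [2.222, 2.221, -0.001]
contact_force: [0.3, 0.7, -0.0]
grip_width: 0.0597
gripper_force: 0.0
tcp [0.5301 0.0202 0.3299] toolz [-4.e-04 -5.e-04 -1.e+00] tooly [ 1. -0. -0.]
[338. 108.] 847 z 0.1255 cen [0.5489 0.0895 0.1245] [array([0.549 , 0.0891]), np.float64(0.0167)]
[295. 166.] 840 z 0.1304 cen [0.4999 0.026  0.1296] [array([0.5001, 0.0251]), np.float64(0.0168)]
[321. 230.] 827 z 0.1453 cen [ 0.5305 -0.0472  0.1445] [array([ 0.53 , -0.048]), np.float64(0.0166)]
```

View pics/w6.png

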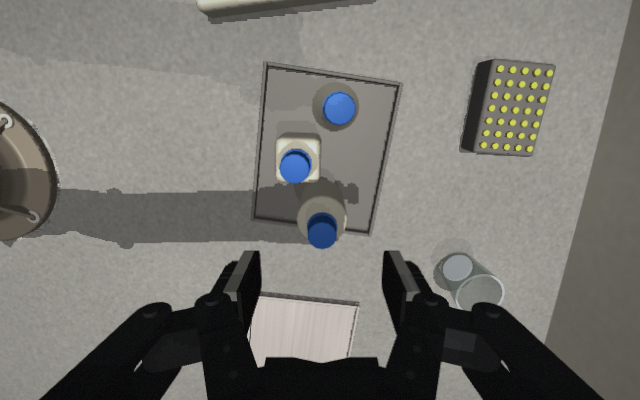

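View pics/scene9.png

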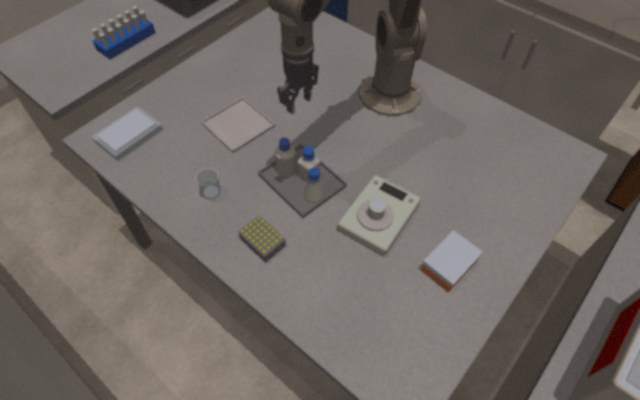

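The caps are back at (338,108), (295,166) and (321,230), each within about 1 mm of its start. The scene view shows the jar on the pan at (376,208), and the tip box, beaker and kit box where they were.

```bash
python3 -c "
from bench import hand_in
print(hand_in())"
```

```text
the job is handed in; nothing more can be done
None
```

The jar is upright in the middle of the balance pan, all three bottles are back upright in the caddy within about 1 mm of where they started, nothing else on the bench was disturbed, and the job is handed in at about 58 s.

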